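# Line up the hex nuts by size on the sorting board

## Robot

A 6-joint arm with a two-finger parallel gripper is mounted at the origin on the work surface; the furniture and walls round the work are solid. World frame = base frame: x ahead of the robot, y to its left, z up, the work surface at z = 0. Lengths are in m, angles in rad, forces in N, time in s.
With the tool pointing down it reaches from about 0.4 to 0.825 m from the base axis. Payload 7 kg.
Tool frame: the origin (TCP) lies at the centre of the arm's flange, where the gripper is bolted on; the fingertips stand 178 mm ahead of it and the grasp point (between the pads) lies 159 mm ahead of it; z points along the fingers, y is the direction in which the jaws open and shut (so a half turn about z gives the same grasp; the last joint's range is limited). The gripper opens to 88 mm and grips with 3 to 60 N. Pads are 19 mm wide; open, the fingers measure 130 mm over their backs; the gripper's body (78 mm by 193 mm) begins 47 mm behind the grasp point.
Start: joints at [-0.992, 0.359, 0.012, 0, -1.224, -0.288], TCP at [0.194, -0.647, 0.405] pointing down, gripper open.
Joint ranges: [-3.07, 3.07], [-1.43, 2.12], [-1.02, 1.25], [-3.03, 1.67], [-3.05, -0], [-3.03, 3.03]. Speed limits (rad/s): [2.39, 2.39, 3.01, 3.14, 3.14, 3.14].

## Interface

Orientations are given as [roll, pitch, yaw] about the fixed x, y, z axes, in that order (R = Rz(yaw) Ry(pitch) Rx(roll)).
In Python, from station import arm gives the robot as it stands.
- The arm moves only by the shell command python3 -m handwheel 'ROWS' [OPENING] [FORCE]. ROWS is JSON, a list of rows, each a list of 4 numbers: the shift along the world's x, y, z in cm, then the turn about the world's z in rad. In form: [[dx, dy, dz, yaw], ...]. A call has 1 to 20 rows; each row shifts and turns the commanded pose from where the row before left it; what a row does not reach is not made up. A row lasts 1/10 s, in which the tool goes at most 50 mm and 8.59 degrees, less where a joint would pass 70% of its speed; a pose out of reach is approached as far as the arm can. A call is refused whole if a number of a shift passes 5 or a number of a turn 0.15, either way. A call with a gripper value outside its range is refused whole. OPENING is the closure, from 0 (fully open) to 1 (shut), set as the call begins (- or left out, the last holds). The fingers move at their own pace and stop on an object; FORCE is the grip in N (left out, the last holds). Time passes only in rows, so rows that do not move let the fingers close. It gives the time, the measured TCP pose, the force and the opening at its end, in the units of the state.
- arm.get_state(): the state, without advancing time (a new reading comes with each control period).
- arm.grab_frame(name): name is "side" or "top" or "wrist"; returns a dict with "image" (400x640x3 uint8, red, green, blue), "depth" (400x640 float32, m along the optical axis (not along the pixel's ray), 0 where there is no reading), "vfov" (degrees; the focal length in pixels is half the picture's height over the tangent of half this angle, whatever the lens; pixels are square), "cx", "cy" (the principal point, pixels), "rvec" (rotation vector, rad) and "tvec" (3), from world to camera coordinates, as OpenCV has them. Camera axes: x right, y down, z forward; pixel columns grow to the right and rows downward; lengths in m; the calibration is good to about 2 mm. A picture is of the moment at which its call begins.
- arm.job_done(): hands the job in, once; it reports no verdict.
The state is a dict: "t": time; "q": joint angles; "qd": joint speeds; "joint_efforts": joint torques, N m; "eef_pos": TCP position; "ee_rot": TCP orientation; "force": force on the tool from outside, world axes, zero at the start; "moment": the same for the moment, N m; "width": finger opening in m.
Only numpy, scipy, OpenCV 4.12 (cv2) and the standard library are available. Lean on these libraries where they do the work, as an engineer would, in place of code of your own. Each camera call takes 0.05 s, during which the arm holds its last target.

## Task

Lay the four loose hex nuts out in order of size on the blue sorting board, one centred on each steel disc, from the smallest at the red-striped end to the largest at the white-striped end. Leave them lying flat on the discs, let go of and at rest.

Things in the scene. Friction and masses are not known exactly. Their poses are not given: they have to be found in the camera images.
- nut_m20_c (a point): Smallest nut: dark, blotchy rusty steel; hexagonal, 30 mm across flats, 34 mm across corners, 16 mm high, plain hole of about 20 mm through it. Loose, lies flat on the bench. The point is its centre, 8 mm above its underside; z is the hole's axis (up), x points square to one of the six flats (so flats face x and every 60 degrees from it).
- nut_m24_c (a point): Second smallest nut: light grey galvanised steel; hexagonal, 36 mm across flats, 41 mm across corners, 19 mm high, plain hole of about 24 mm through it. Loose, lies flat on the bench. The point is its centre, 9.5 mm above its underside; z is the hole's axis (up), x points square to one of the six flats (so flats face x and every 60 degrees from it).
- nut_m30_c (a point): Second largest nut: even brown rusty steel; hexagonal, 45 mm across flats, 51 mm across corners, 24 mm high, plain hole of about 30 mm through it. Loose, lies flat on the bench. The point is its centre, 12 mm above its underside; z is the hole's axis (up), x points square to one of the six flats (so flats face x and every 60 degrees from it).
- nut_m36_c (a point): Largest nut: yellow brass; hexagonal, 55 mm across flats, 63 mm across corners, 29 mm high, plain hole of about 34 mm through it. Loose, lies flat on the bench. The point is its centre, 14.5 mm above its underside; z is the hole's axis (up), x points square to one of the six flats (so flats face x and every 60 degrees from it).
- disc_1: Flat rimless grey-topped steel disc, 72 mm diameter, 3 mm thick, fixed on the blue board, at the right end of the row seen from the robot (straight row 1-2-3-4, 85 mm apart). Origin at the centre of its underside; its top, where a nut rests, is 3 mm higher, 15 mm above the bench. y runs along the row from disc_1 to disc_4, x across it, z up. The fixed board is 100 x 410 mm, 12 mm thick.
- disc_2: Flat rimless grey-topped steel disc, 72 mm diameter, 3 mm thick, fixed on the blue board, second from the right (straight row 1-2-3-4, 85 mm apart). Origin at the centre of its underside; its top, where a nut rests, is 3 mm higher, 15 mm above the bench. y runs along the row from disc_1 to disc_4, x across it, z up. The fixed board is 100 x 410 mm, 12 mm thick.
- disc_3: Flat rimless grey-topped steel disc, 72 mm diameter, 3 mm thick, fixed on the blue board, third from the right (straight row 1-2-3-4, 85 mm apart). Origin at the centre of its underside; its top, where a nut rests, is 3 mm higher, 15 mm above the bench. y runs along the row from disc_1 to disc_4, x across it, z up. The fixed board is 100 x 410 mm, 12 mm thick.
- disc_4: Flat rimless grey-topped steel disc, 72 mm diameter, 3 mm thick, fixed on the blue board, at the left end of the row (straight row 1-2-3-4, 85 mm apart). Origin at the centre of its underside; its top, where a nut rests, is 3 mm higher, 15 mm above the bench. y runs along the row from disc_1 to disc_4, x across it, z up. The fixed board is 100 x 410 mm, 12 mm thick.
- red_strip: Red painted strip, 80 x 22 mm, 3 mm thick, fixed across one end of the blue board, its centre 60 mm beyond the nearest end disc; it marks the small end of the row. It lies at the disc_1 end or at the disc_4 end, different at each start; a white strip lies at the other end. Origin at the centre of its underside.
Things that resemble listed ones, but are neither listed nor needed, are in the scene too. What is shaped like the part that bears nut_m30_c but orange, pink or turquoise is not meant.

How it is judged:
At the end, for the whole second after the job is handed in: Counted from the disc beside the red strip, the discs carry the nuts in the order 30, 36, 45, 55 mm across flats; each nut's centre is within 12 mm of its disc's centre (seen from above), it lies flat on the disc (within 0.12 rad, not raised by 5 mm or more), is released and at rest (((horizontal distance between red_strip and disc_1 below 0.1 m and horizontal distance between nut_m20_c and disc_1 below 0.012 m and horizontal distance between nut_m24_c and disc_2 below 0.012 m and horizontal distance between nut_m30_c and disc_3 below 0.012 m and horizontal distance between nut_m36_c and disc_4 below 0.012 m) or (horizontal distance between red_strip and disc_4 below 0.1 m and horizontal distance between nut_m20_c and disc_4 below 0.012 m and horizontal distance between nut_m24_c and disc_3 below 0.012 m and horizontal distance between nut_m30_c and disc_2 below 0.012 m and horizontal distance between nut_m36_c and disc_1 below 0.012 m)) and z of nut_m20_c in the frame of disc_1 below 0.016 m and angle between the z axis of each of nut_m20_c, nut_m24_c, nut_m30_c, nut_m36_c and the z axis of disc_1, either way round below 0.12 rad and linear speed of each of nut_m20, nut_m24, nut_m30, nut_m36 below 0.02 m/s and contact force between each of nut_m20, nut_m24, nut_m30, nut_m36 and the fingers below 0.05 N and z of nut_m24_c in the frame of disc_1 below 0.0175 m and z of nut_m30_c in the frame of disc_1 below 0.02 m and z of nut_m36_c in the frame of disc_1 below 0.0225 m); the robot touches nothing.
It also fails if it takes over 90 s, if anything falls off the work surface, if the arm or the gripper's body presses on something with over 40 N, if the wrist force passes 120 N, or if a joint passes its speed limit or range.

## Working session

There is one attempt and no reset: what is moved stays moved. The work goes in short steps, Python scripts to look and compute and a shell command to move; the robot and the scene stay as the last step left them, time stands still between calls to the robot, and variables do not carry over. Pictures are saved under pics/ and viewed, and the job is handed in when it is done.

```bash
mkdir -p pics; python3 - <<'E'
from station import arm
import cv2,numpy as np
for n in ["top","side","wrist"]:
    f=arm.grab_frame(n); cv2.imwrite(f"pics/{n}0.png",f["image"][:,:,::-1]); np.savez(f"pics/{n}0.npz",**f)
    print(n,f["vfov"],f["cx"],f["cy"],f["rvec"],f["tvec"])
s=arm.get_state();print(s)
E
```

```text
top 49.41423029976856 321.7196915168618 192.95974044062024 [ 2.1605254  -2.20193829  0.08288184] [0.00595088 0.49797725 1.1154114 ]
side 54.90274974756482 314.6083633380636 199.24743010000026 [ 2.00920443  1.33826994 -0.53886449] [-0.20368777 -0.28803757  1.55695817]
wrist 60.51120212482766 314.8166174495016 199.74442327346745 [-1.78136503 -2.39016764 -0.29835824] [ 0.67482394 -0.03075234  0.38884604]
{'t': 0.15, 'q': array([-9.91858691e-01,  3.59231694e-01,  1.12980365e-02, -2.44832316e-04,
       -1.22411368e+00, -2.88094003e-01]), 'qd': array([ 3.33625947e-04,  1.75269202e-05,  1.58238923e-03,  1.57951119e-03,
        6.47776205e-04, -5.55473201e-04]), 'joint_efforts': array([-9.96979470e-04, -5.83276713e+01,  2.93289667e+01,  7.00121462e+00,
        8.76044825e-03, -1.31216498e-04]), 'eef_pos': array([ 0.19351721, -0.64652498,  0.403946  ]), 'ee_rot': array([ 3.14032780e+00, -1.34770351e-04, -2.85083227e+00]), 'force': array([-1.18896598,  0.39065479, -0.48304469]), 'moment': array([-0.00024078,  0.00080945, -0.02440314]), 'width': 0.08762632758628829}
```

View pics/top0.png

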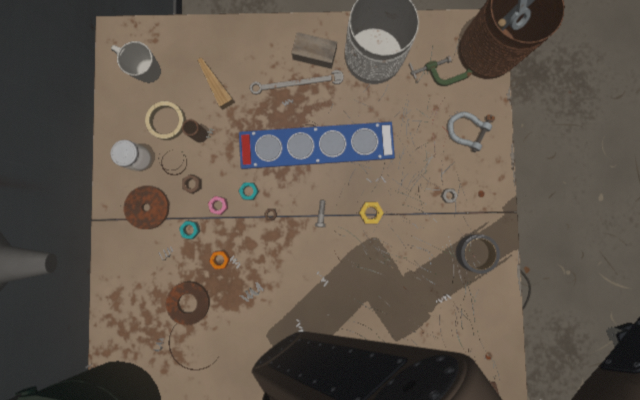

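View pics/side0.png

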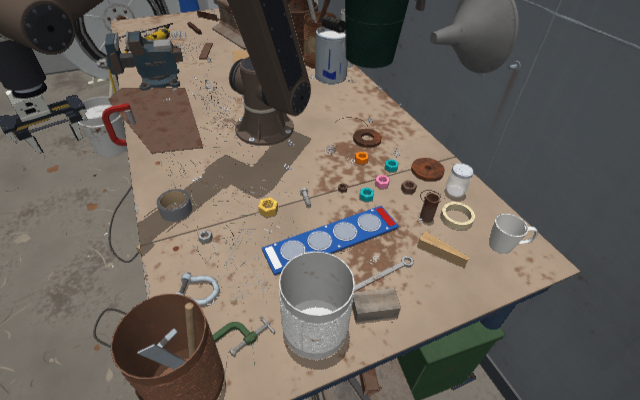

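View pics/wrist0.png

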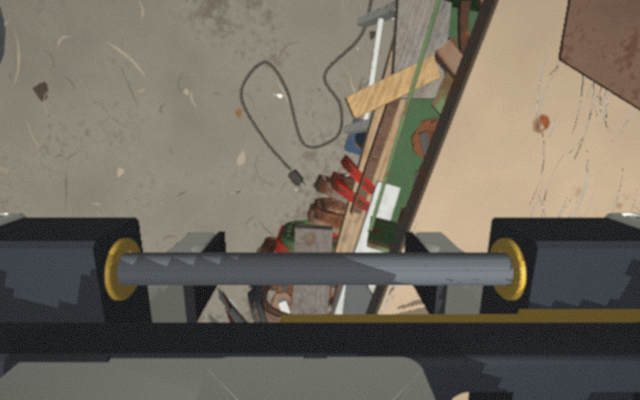

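```bash
cat > h.py <<'E'
import cv2,numpy as np
def load(n): return dict(np.load(f"pics/{n}.npz"))
def cam(f):
    R=cv2.Rodrigues(f["rvec"])[0]; t=np.asarray(f["tvec"]).reshape(3); fl=200/np.tan(np.radians(float(f["vfov"]))/2)
    return R,t,fl
def atz(f,u,v,z):
    R,t,fl=cam(f); d=R.T@np.array([(u-f["cx"])/fl,(v-f["cy"])/fl,1.]); c=-R.T@t
    return c+d*(z-c[2])/d[2]
def cloud(f):
    R,t,fl=cam(f); v,u=np.mgrid[0:400,0:640]; D=f["depth"]
    P=np.stack([(u-f["cx"])/fl*D,(v-f["cy"])/fl*D,D],-1)
    return (P-t)@R
E
python3 - <<'E'
from h import *
f=load("top0"); im=f["image"][:,:,::-1]
c=np.hstack([cv2.resize(im[v-20:v+20,u-25:u+25],(400,320),interpolation=cv2.INTER_CUBIC) for u,v in [(271,214),(450,195)]])
d=np.hstack([cv2.resize(im[v-20:v+20,u-25:u+25],(400,320),interpolation=cv2.INTER_CUBIC) for u,v in [(192,183),(371,212)]])
cv2.imwrite("pics/c1.png",cv2.resize(np.vstack([c,d]),(750,600)))
cv2.imwrite("pics/c2.png",cv2.resize(im[110:180,230:405],(800,320),interpolation=cv2.INTER_CUBIC))
P=cloud(f)
for n,u,v,h in [("m20",271,214,.016),("m24",450,195,.019),("m30",192,183,.024),("m36",371,212,.029)]:
    print(n,atz(f,u,v,h).round(4))
    w=P[v-20:v+20,u-20:u+20]; m=(w[...,2]>h*.7)&(w[...,2]<h*1.3); q=w[m]; 
    r=cv2.minAreaRect((q[:,:2]*1000).astype(np.float32)); print(m.sum(),r,np.median(q[:,2]), (q.min(0)+q.max(0))/2)
for u,v in [(268,149),(301,146),(333,143),(365,141)]: print(atz(f,u,v,.015).round(4),P[v,u].round(4))
for u,v in [(247,150),(387,140)]: print("strip",atz(f,u,v,.015).round(4))
E
```

```text
m20 [0.4457 0.1298 0.016 ]
82 ((469.8527526855469, 148.1984100341797), (84.98310089111328, 30.96749496459961), 33.91668701171875) 0.015638403000530165 [0.46575257 0.14898155 0.01616055]
m24 [ 0.4863 -0.3379  0.019 ]
112 ((487.7131652832031, -337.7002868652344), (35.95429611206055, 37.40019989013672), 63.46687698364258) 0.01756266234679934 [ 0.48780322 -0.33748272  0.01862192]
m30 [0.5301 0.3339 0.024 ]
198 ((517.6907958984375, 318.0121765136719), (96.29194641113281, 44.38121032714844), 58.72786331176758) 0.022509940629333813 [0.51706008 0.32309099 0.0227546 ]
m36 [ 0.4456 -0.1296  0.029 ]
274 ((445.77911376953125, -130.0585479736328), (61.93996047973633, 51.90719223022461), 88.80730438232422) 0.027593351066842176 [ 0.4456711  -0.13005728  0.02713281]
[0.6175 0.1362 0.015 ] [0.6169 0.1358 0.0181]
[0.6238 0.0489 0.015 ] [0.6241 0.049  0.0134]
[ 0.6302 -0.0358  0.015 ] [ 0.6302 -0.0358  0.0151]
[ 0.6339 -0.1205  0.015 ] [ 0.6341 -0.1206  0.0139]
strip [0.6159 0.1917 0.015 ]
strip [ 0.6355 -0.1787  0.015 ]
```

View pics/c1.png

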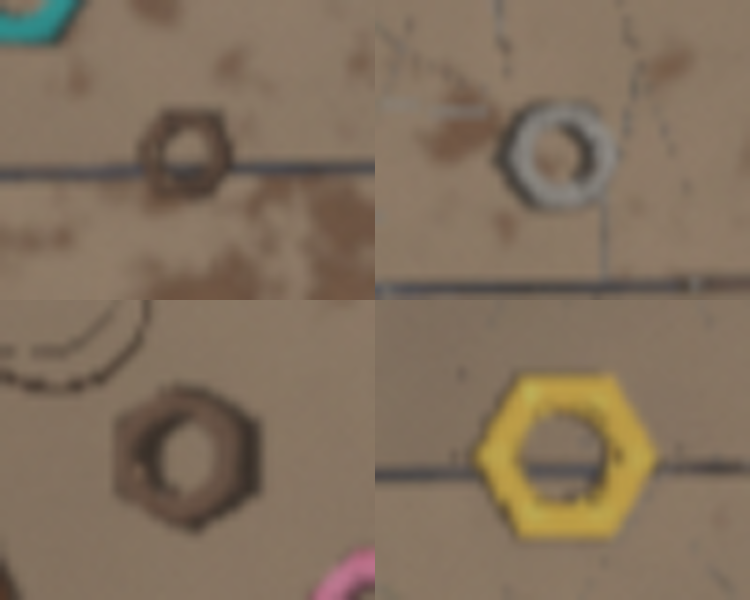

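View pics/c2.png

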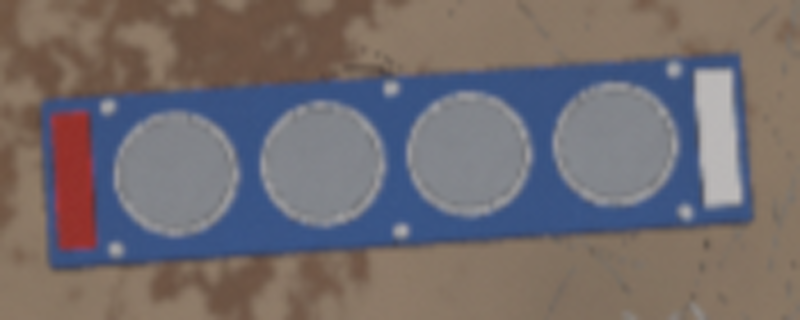

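```bash
cat >> h.py <<'E'
from scipy import ndimage as nd
from scipy.optimize import minimize
def corners(x,y,th,af,z):
    r=af/np.sqrt(3); a=th+np.pi/6+np.arange(6)*np.pi/3
    return np.stack([x+r*np.cos(a),y+r*np.sin(a),np.full(6,z)],-1)
def fit(f,u,v,af,h,z0=0,plot=None):
    "seg by colour distance to local background via depth+silhouette; fit hex top to points z>0.75h"
    P=cloud(f); m=(P[...,2]>z0+h*.75)&(P[...,2]<z0+h*1.4)&(f["depth"]>0)
    g=np.zeros_like(m); g[v-40:v+40,u-40:u+40]=1; m&=g
    l,n=nd.label(m); rr,cc=np.nonzero(m); k=l[rr,cc][np.argmin((rr-v)**2+(cc-u)**2)]
    q=P[l==k][:,:2]; hull=cv2.convexHull((q*1000).astype(np.float32))[:,0]/1000
    pts=q
    def cost(p):
        a=p[2]+np.arange(6)*np.pi/3; n=np.stack([np.cos(a),np.sin(a)])
        d=((pts-p[:2])@n).max(1)-af/2   # outside distance
        # uniform: also hex uncovered area via area moment
        return (np.maximum(d,0)**2).mean()*1e6+ 0.02*((p[:2]-hull_c)**2).sum()*1e6
    hull_c=(hull.min(0)+hull.max(0))/2
    best=min((minimize(cost,[*hull_c,t],method="Nelder-Mead") for t in np.radians([-20,0,20,40])),key=lambda r:r.fun)
    return best.x,best.fun,(l==k).sum(),q.max(0)-q.min(0)
E
python3 - <<'E'
from h import *
f=load("top0")
for n,u,v,af,h in [("m20",271,214,.03,.016),("m24",450,195,.036,.019),("m30",190,183,.045,.024),("m36",371,212,.055,.029)]:
    p,c,k,e=fit(f,u,v,af,h); th=np.degrees(p[2])%60; print(n,p[:2].round(4),"th",th.round(1),round(c,3),k,e.round(3))
    R,t,fl=cam(f); im=f["image"][:,:,::-1].copy()
    C=corners(p[0],p[1],p[2],af,h); K=np.array([[fl,0,f["cx"]],[0,fl,f["cy"]],[0,0,1.]])
    uv=cv2.projectPoints(C,f["rvec"],f["tvec"],K,None)[0][:,0]
    s=8; cr=cv2.resize(im[v-20:v+20,u-25:u+25],None,fx=s,fy=s,interpolation=cv2.INTER_CUBIC)
    cv2.polylines(cr,[((uv-[u-25,v-20]+.5)*s).astype(int)],1,(0,255,0),1); cv2.imwrite(f"pics/f_{n}.png",cr)
a=[cv2.imread(f"pics/f_{n}.png") for n in ["m20","m24","m30","m36"]]
cv2.imwrite("pics/f.png",cv2.resize(np.vstack([np.hstack(a[:2]),np.hstack(a[2:])]),(750,600)))
d=np.array([atz(f,u,v,.015)[:2] for u,v in [(364.4,141.3),(332.2,143.3),(300.3,145.5),(268.3,147.4)]])
print(d.round(4),np.diff(d,axis=0)); 
E
```

```text
m20 [0.4471 0.1327] th 52.1 0.002 74 [0.029 0.032]
m24 [ 0.4874 -0.3364] th 7.6 0.019 104 [0.035 0.037]
m30 [0.5306 0.3389] th 28.9 0.0 178 [0.048 0.045]
m36 [ 0.4457 -0.1299] th 59.6 0.002 271 [0.052 0.062]
[[ 0.6331 -0.1189]
 [ 0.6294 -0.0337]
 [ 0.6252  0.0507]
 [ 0.6217  0.1353]] [[-0.0037063   0.08522557]
 [-0.00425471  0.08440621]
 [-0.00344605  0.08462228]]
```

View pics/f.png

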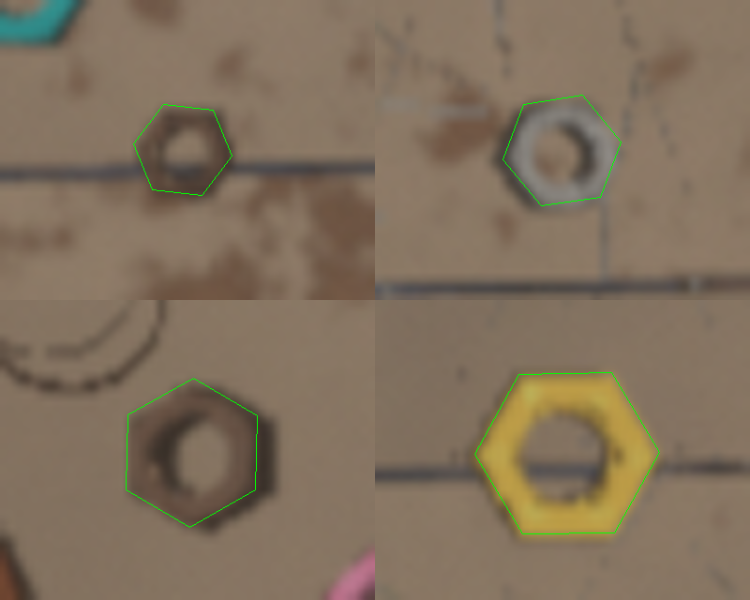

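```bash
python3 -m handwheel '[[1,1,0,0.04],[3,3.2,0,0.04],[3,3.2,0,0.04],[3,3.2,0,0.04],[3,3.2,0,0.04],[3,3.2,0,0.04],[3,3.2,0,0.04],[3,3.2,0,0.04],[3,3.2,0,0.04],[3,3.2,0,0],[1.4,1.2,0,0],[0,0,-4,0],[0,0,-4,0],[0,0,0,0]]' 0; cat > shot.py <<'E'
import sys
from h import *
from station import arm
n,name=sys.argv[1],sys.argv[2]
f=arm.grab_frame(n); cv2.imwrite(f"pics/{name}.png",f["image"][:,:,::-1]); np.savez(f"pics/{name}.npz",**f)
E
python3 shot.py wrist w1
```

```text
t: 1.55
eef_pos: [0.4857, -0.3353, 0.3195]
ee_rot: [3.133, -0.004, -2.49]
force: [-1.1, 0.7, 0.0]
width: 0.0875
```

View pics/w1.png

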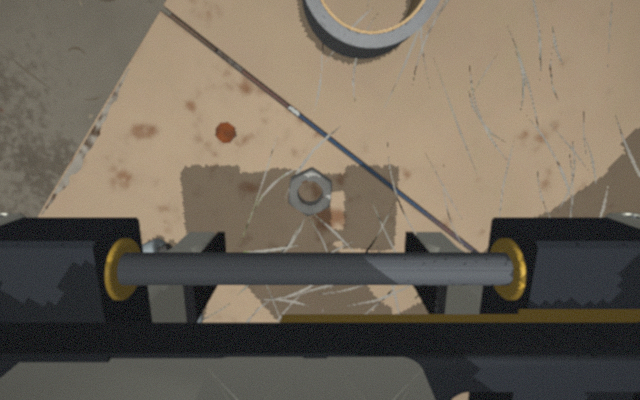

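```bash
cat > wf.py <<'E'
import sys
from h import *
name,u,v,af,h,z0=sys.argv[1],int(sys.argv[2]),int(sys.argv[3]),*map(float,sys.argv[4:7])
f=load(name)
p,c,k,e=fit(f,u,v,af,h,z0); print(p[:2].round(4),"th",(np.degrees(p[2])%60).round(1),round(c,3),k,e.round(3), "px", atz(f,u,v,z0+h).round(4))
R,t,fl=cam(f); K=np.array([[fl,0,f["cx"]],[0,fl,f["cy"]],[0,0,1.]])
uv=cv2.projectPoints(corners(p[0],p[1],p[2],af,z0+h),f["rvec"],f["tvec"],K,None)[0][:,0]
s=8; a,b=max(u-40,0),max(v-30,0); cr=cv2.resize(f["image"][b:v+30,a:u+40,::-1],None,fx=s,fy=s,interpolation=cv2.INTER_CUBIC)
cv2.polylines(cr,[((uv-[a,b]+.5)*s).astype(int)],1,(0,255,0),1); cv2.imwrite(f"pics/{name}_f.png",cr)
E
python3 wf.py w1 310 190 .036 .019 0
```

```text
[ 0.4855 -0.3386] th 2.2 0.0 1059 [0.037 0.04 ] px [ 0.4829 -0.3399  0.019 ]
```

View pics/w1_f.png

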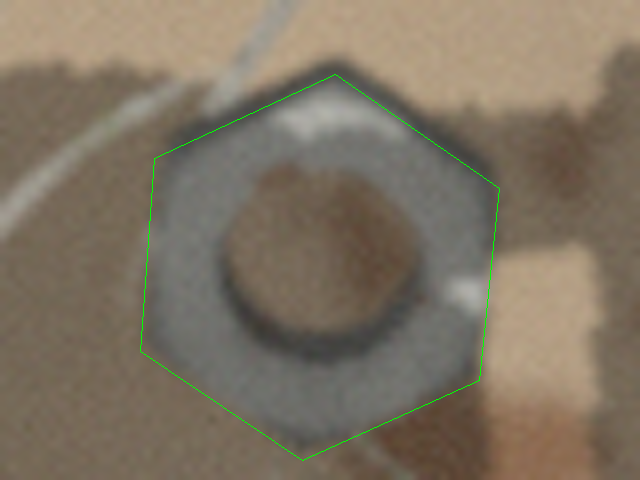

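```bash
python3 -m handwheel '[[0.1,-0.3,-3,0],[0,0,-4,0],[0,0,-3,0],[0,0,-1.5,0],[0,0,0,0],[0,0,0,0]]' 0
```

```text
t: 2.2
eef_pos: [0.4895, -0.3403, 0.2118]
ee_rot: [-3.139, 0.001, -2.49]
force: [0.9, 0.3, 0.5]
width: 0.0877
```

```bash
python3 -m handwheel '[[-0.3,0.2,-1,0],[0,0,-1,0],[0,0,-0.8,0],[0,0,0,0],[0,0,0,0]]' 0
```

```text
t: 2.7
eef_pos: [0.4855, -0.3377, 0.1814]
ee_rot: [3.141, -0.001, -2.491]
force: [-0.0, 0.3, 0.3]
width: 0.0876
```

```bash
python3 -m handwheel '[[0,0,0,0],[0,0,0,0],[0,0,0,0],[0,0,0,0],[0,0,0,0],[0,0,0,0],[0,0,0,0]]' 1 25
```

```text
t: 3.4
eef_pos: [0.4855, -0.3377, 0.1817]
ee_rot: [-3.142, 0.0, -2.491]
force: [1.0, 0.2, 0.9]
width: 0.0374
```

```bash
python3 -m handwheel '[[0,0,0,0],[0,0,1,0],[0,0,2.5,0],[0,0,2.5,0],[0.7,2,0,0],[1.3,3.7,0,0],[1.3,3.7,0,0],[1.3,3.7,0,0],[1.3,3.7,0,0],[1.3,3.7,0,0],[1.3,3.7,0,0],[1.3,3.7,0,0],[1.3,3.7,0,0],[1.3,3.7,0,0],[1.2,2.8,0,0],[0.4,0.7,0,0],[0,0,0,0],[0,0,0,0]]' 1 25; python3 shot.py top t1; python3 shot.py wrist w2
```

```text
t: 5.2
eef_pos: [0.625, 0.0498, 0.2417]
ee_rot: [3.141, -0.001, -2.491]
force: [0.9, -0.2, -0.6]
width: 0.0367
```

View pics/w2.png

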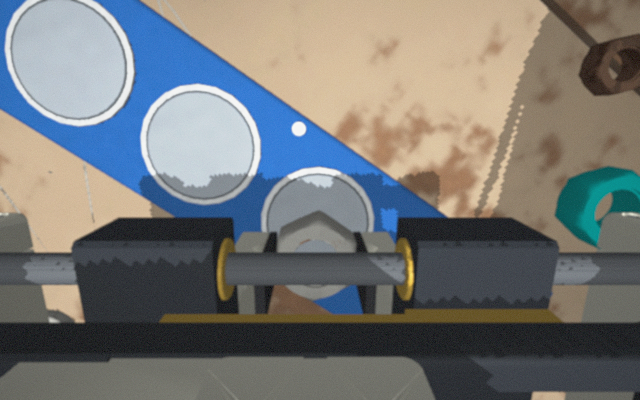

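```bash
python3 - <<'E'
from h import *
f=load("w2")
for u,v in [(70,61),(201,144),(318,224)]: print(atz(f,u,v,.015).round(4))
E
```

```text
[ 0.6332 -0.1179  0.015 ]
[ 0.6278 -0.0342  0.015 ]
[0.6254 0.0517 0.015 ]
```

```bash
python3 -m handwheel '[[0,0.1,-1.5,0],[0,0,-1.5,0],[0,0,-1,0],[0,0,-0.3,0],[0,0,-0.1,0],[0,0,0,0],[0,0,0,0]]' 1 25
```

```text
t: 6.0
eef_pos: [0.6258, 0.0514, 0.1983]
ee_rot: [-3.141, 0.001, -2.491]
force: [0.1, -0.4, -1.0]
width: 0.0365
```

```bash
python3 -m handwheel '[[0,0,-0.1,0],[0,0,0,0],[0,0,0,0]]' 1 25; python3 -m handwheel '[[0,0,0,0],[0,0,0,0],[0,0,0,0],[0,0,1,0],[0,0,2.5,0],[0,0,2.5,0],[0,0,0,0]]' 0.3; python3 shot.py top t2
```

```text
t: 6.3
eef_pos: [0.6255, 0.0514, 0.1968]
ee_rot: [-3.142, 0.0, -2.491]
force: [-0.1, 0.5, -1.1]
width: 0.0371
t: 7.0
eef_pos: [0.6269, 0.0517, 0.2613]
ee_rot: [-3.139, 0.006, -2.49]
force: [0.6, -0.4, 0.0]
width: 0.0614
```

View pics/t2.png

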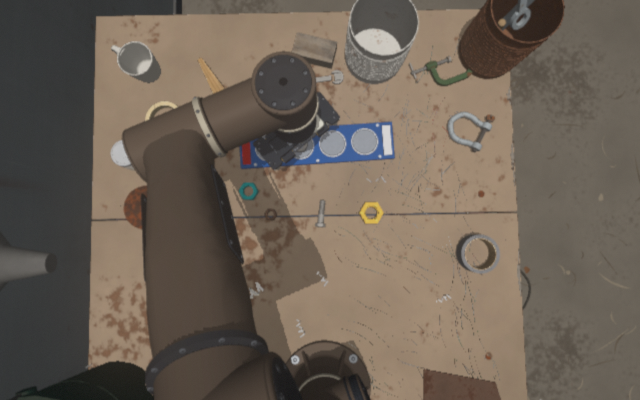

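```bash
python3 -m handwheel '[[-1,-1,0,-0.034],[-2.5,-2.5,0,-0.05],[-2.5,-2.5,0,-0.05],[-2.5,-2.5,0,0],[-2.5,-2.5,0,0],[-2.5,-2.5,0,0],[-2.5,-2.5,0,0],[-1.5,-1.5,0,0],[-0.6,-0.6,0,0],[0,0,0,0],[0,0,0,0]]' 0;  python3 shot.py wrist w3
```

```text
t: 8.15
eef_pos: [0.4452, -0.1294, 0.2567]
ee_rot: [-3.141, 0.0, -2.625]
force: [1.2, 1.4, 0.0]
width: 0.0875
```

View pics/w3.png

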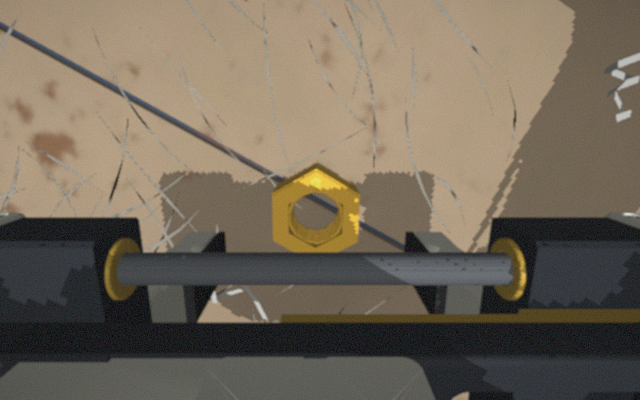

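```bash
python3 -m handwheel '[[0,0,-2,0],[0,0,-3,0],[0,0,-1.5,0],[0,0,-0.8,0],[0,0,0,0],[0,0,0,0]]' 0; python3 -m handwheel '[[0,0,0,0],[0,0,0,0],[0,0,0,0],[0,0,0,0],[0,0,0,0],[0,0,0,0]]' 1 30
```

```text
t: 8.8
eef_pos: [0.4452, -0.1293, 0.184]
ee_rot: [-3.141, 0.0, -2.624]
force: [0.8, -0.3, 0.2]
width: 0.0873
t: 9.4
eef_pos: [0.4446, -0.1297, 0.1839]
ee_rot: [-3.141, 0.0, -2.625]
force: [-0.8, 1.9, 3.0]
width: 0.055
```

```bash
python3 -m handwheel '[[0,0,1,0],[0,0,2.5,0],[0,0,2.5,0],[1.5,0.1,0,0],[3,0.2,0,0],[3,0.2,0,0],[3,0.2,0,0],[3,0.2,0,0],[3,0.1,0,0],[1.6,0.1,0,0],[0.7,0,0,0],[0,0,0,0],[0,0,0,0]]' 1 30;  python3 shot.py wrist w4
```

```text
t: 10.7
eef_pos: [0.6317, -0.1187, 0.2429]
ee_rot: [3.141, -0.001, -2.625]
force: [-0.1, 0.7, -3.9]
width: 0.0546
```

View pics/w4.png

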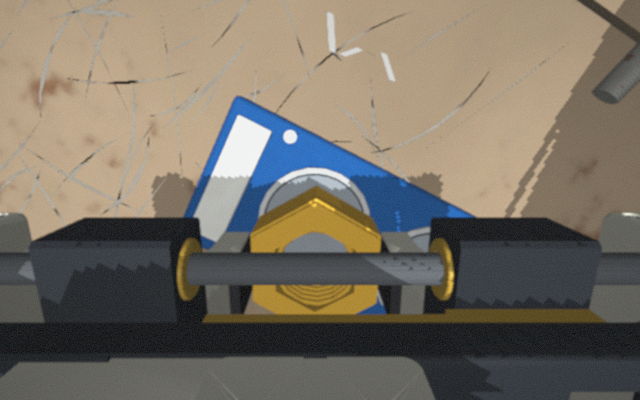

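```bash
python3 -m handwheel '[[0.1,0,-1.5,0],[0,0,-1.5,0],[0,0,-0.8,0],[0,0,-0.4,0],[0,0,-0.2,0],[0,0,0,0],[0,0,0,0]]' 1 30
```

```text
t: 11.45
eef_pos: [0.6338, -0.1186, 0.2001]
ee_rot: [-3.141, 0.001, -2.625]
force: [0.4, -0.0, -3.0]
width: 0.0551
```

```bash
python3 -m handwheel '[[0,0,-0.1,0],[0,0,0,0],[0,0,0,0]]' 1 30; python3 -m handwheel '[[0,0,0,0],[0,0,0,0],[0,0,0,0],[0,0,1,0],[0,0,2.5,0],[0,0,2.5,0],[0,0,0,0]]' 0.1
```

```text
t: 11.75
eef_pos: [0.6337, -0.1186, 0.1989]
ee_rot: [-3.141, 0.001, -2.625]
force: [-0.3, -0.6, -1.6]
width: 0.0548
t: 12.45
eef_pos: [0.635, -0.1187, 0.2635]
ee_rot: [-3.138, 0.006, -2.624]
force: [1.1, 0.9, 0.3]
width: 0.0786
```

```bash
python3 -m handwheel '[[-1,1.4,0,0],[-2.5,3.3,0,0],[-2.5,3.3,0,0],[-2.5,3.3,0,0],[-2.5,3.3,0,0],[-2.5,3.3,0,0],[-2.5,3.3,0,0],[-2,2.7,0,0],[-0.8,1.2,0,0],[0,0,0,0],[0,0,0,0]]' 0;  python3 shot.py wrist w5
```

```text
t: 13.55
eef_pos: [0.4451, 0.1325, 0.2587]
ee_rot: [3.142, -0.0, -2.623]
force: [0.7, -1.4, 0.0]
width: 0.0874
```

View pics/w5.png

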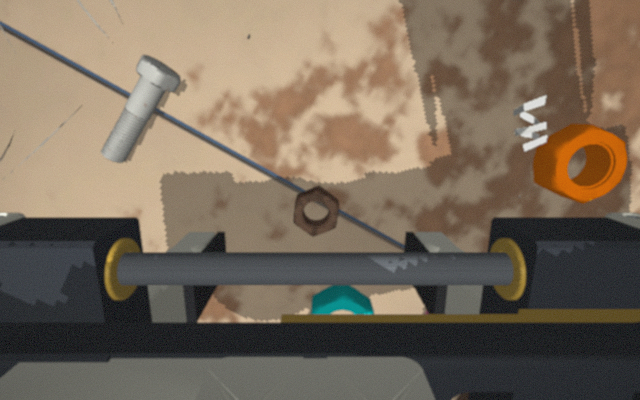

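```bash
python3 wf.py w5 316 210 .030 .016 0
```

```text
[0.4452 0.1323] th 52.0 0.001 1128 [0.032 0.034] px [0.4426 0.1313 0.016 ]
```

View pics/w5_f.png

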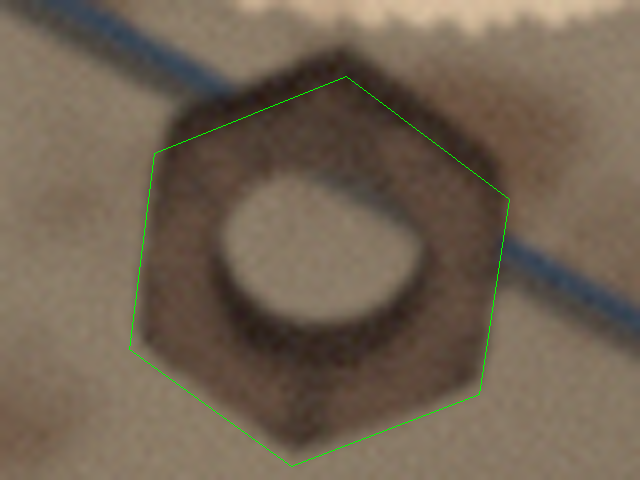

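```bash
python3 -m handwheel '[[0,0,-2,-0.06],[0,0,-3,-0.06],[0,0,-1.5,0],[0,0,-1,0],[0,0,-0.2,0],[0,0,0,0],[0,0,0,0]]' 0; python3 -m handwheel '[[0,0,0,0],[0,0,0,0],[0,0,0,0],[0,0,0,0],[0,0,0,0],[0,0,0,0],[0,0,0,0],[0,0,0,0]]' 1 25
```

```text
t: 14.3
eef_pos: [0.4459, 0.1324, 0.1823]
ee_rot: [3.141, 0.001, -2.745]
force: [-0.4, 0.8, 0.0]
width: 0.0872
t: 15.1
eef_pos: [0.4455, 0.1323, 0.1816]
ee_rot: [3.142, -0.0, -2.745]
force: [1.2, -0.2, 0.2]
width: 0.0296
```

```bash
python3 -m handwheel '[[0,0,1,0],[0,0,2.5,0],[0,0,2.5,0],[1.5,0,0,0],[3,0.1,0,0],[3,0,0,0],[3,0.1,0,0],[3,0,0,0],[2.5,0.1,0,0],[1.2,0,0,0],[0.4,0,0,0],[0,0,0,0],[0,0,0,0]]' 1 25;  python3 shot.py wrist w6
```

```text
t: 16.4
eef_pos: [0.6205, 0.1353, 0.2418]
ee_rot: [3.141, -0.001, -2.745]
force: [-0.0, -0.1, -0.6]
width: 0.0298
```

View pics/w6.png

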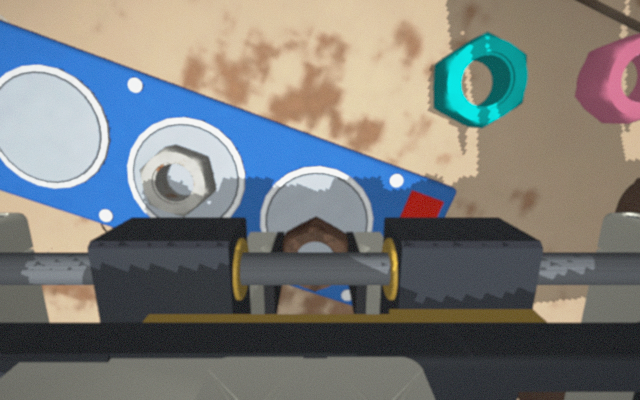

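```bash
python3 wf.py w6 176 181 .036 .019 0.015; python3 - <<'E'
from h import *
f=load("w6"); print(atz(f,186,173,.015),atz(f,316,223,.015),atz(f,48,126,.015))
f=load("w6"); cv2.imwrite("pics/w6c.png",cv2.resize(f["image"][100:250,100:260,::-1],None,fx=4,fy=4))
E
```

```text
[0.6251 0.0506] th 1.6 0.0 2487 [0.036 0.041] px [0.6234 0.0522 0.034 ]
[0.62270583 0.05059987 0.015     ] [0.62162475 0.13588735 0.015     ] [ 0.62723805 -0.03269343  0.015     ]
```

View pics/w6c.png

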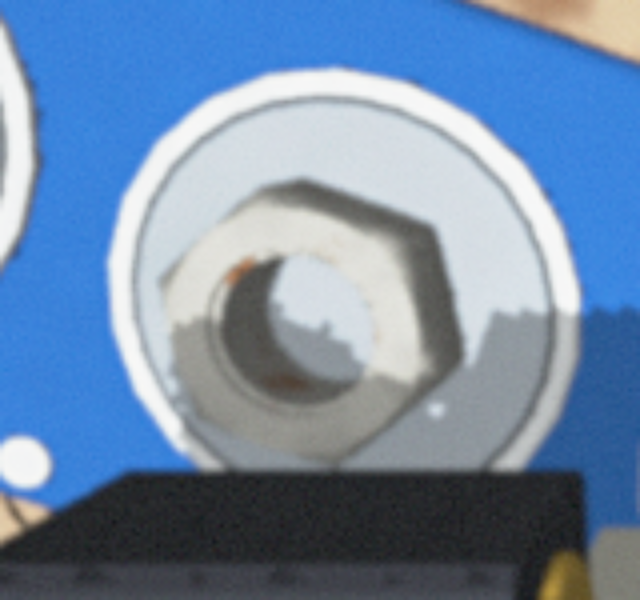

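```bash
python3 -m handwheel '[[0.1,0,-1.5,0],[0,0,-1.5,0],[0,0,-0.8,0],[0,0,-0.4,0],[0,0,-0.3,0],[0,0,0,0],[0,0,0,0],[0,0,0,0]]' 1 25
```

```text
t: 17.25
eef_pos: [0.6226, 0.1354, 0.197]
ee_rot: [3.142, 0.001, -2.745]
force: [-0.3, 0.4, 0.1]
width: 0.0299
```

Release, rise, then head to the m30 nut (brown, top (192,183)).

```bash
python3 -m handwheel '[[0,0,0,0],[0,0,0,0],[0,0,0,0],[0,0,1,0],[0,0,2.5,0],[0,0,3.5,0],[0,0,0,0]]' 0.4;  python3 -m handwheel '[[-1,2,0,0],[-1.5,3.3,0,0],[-1.5,3.3,0,0],[-1.5,3.3,0,0],[-1.5,3.3,0,0],[-1.2,2.8,0,0],[-0.9,1.8,0,0],[0,0.5,0,0],[0,0,0,0],[0,0,0,0]]' 0; python3 shot.py wrist w7
```

```text
t: 17.95
eef_pos: [0.6242, 0.136, 0.2725]
ee_rot: [-3.141, 0.008, -2.744]
force: [0.1, 0.2, 0.9]
width: 0.0527
t: 18.95
eef_pos: [0.5317, 0.3378, 0.2668]
ee_rot: [-3.141, -0.0, -2.745]
force: [0.5, -0.9, -0.1]
width: 0.0876
```

View pics/w7.png

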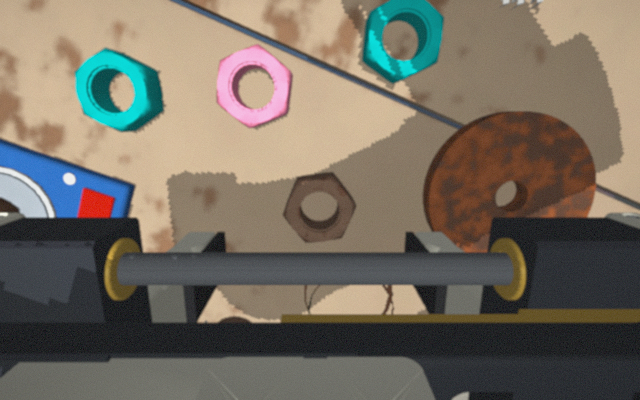

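```bash
python3 wf.py w7 319 208 .045 .024 0; python3 - <<'E'
from h import *
f=load("w7"); P=cloud(f)
for u,v in [(470,150),(430,180),(440,210),(550,130)]: print(P[v,u].round(3))
E
```

```text
[0.5294 0.339 ] th 30.4 0.0 2512 [0.05  0.045] px [0.5272 0.3382 0.024 ]
[0.453 0.417 0.015]
[0.482 0.403 0.013]
[0.498 0.418 0.014]
[0.421 0.46  0.014]
```

View pics/w7_f.png

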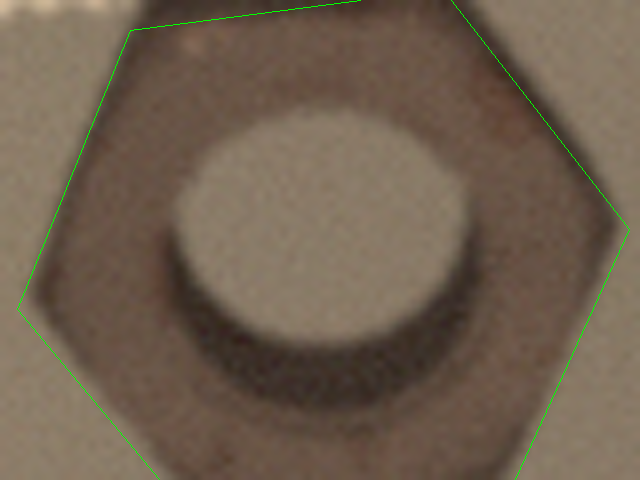

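```bash
python3 -m handwheel '[[-0.2,0.1,-0.5,0.13],[0,0,-0.5,0.13],[0,0,-0.5,0.13],[0,0,-0.5,0.13],[0,0,-0.5,0.12],[0,0,-1.5,0],[0,0,0,0],[0,0,0,0]]' 0.15
```

```text
t: 19.8
eef_pos: [0.5299, 0.3386, 0.2267]
ee_rot: [-3.142, -0.001, -2.106]
force: [0.6, 1.1, 0.0]
width: 0.0744
```

```bash
python3 -m handwheel '[[0,0,-1.5,0],[0,0,-1.5,0],[0,0,-1,0],[0,0,-0.4,0],[0,0,0,0],[0,0,0,0]]' 0.15;  python3 -m handwheel '[[0,0,0,0],[0,0,0,0],[0,0,0,0],[0,0,0,0],[0,0,0,0],[0,0,0,0]]' 1 30
```

```text
t: 20.4
eef_pos: [0.5298, 0.3395, 0.1833]
ee_rot: [-3.141, 0.001, -2.105]
force: [-0.3, -0.1, -0.7]
width: 0.0746
t: 21.0
eef_pos: [0.5295, 0.3394, 0.1828]
ee_rot: [-3.142, 0.0, -2.105]
force: [-0.5, 0.5, 1.0]
width: 0.0442
```

```bash
python3 -m handwheel '[[0,0,1,0],[0,0,3,0],[0,0,3,0],[0,-2,0,0],[1,-3.7,0,0],[1,-3.7,0,0],[1,-3.7,0,0],[1,-3.7,0,0],[1,-3.7,0,0],[1,-3.7,0,0],[1,-3.7,0,0],[1,-3.7,0,0],[1,-3.2,0,0],[0.9,-1.7,0,0],[0.8,-0.5,0,0],[0.2,0,0,0],[0,0,0,0],[0,0,0,0]]' 1 30;  python3 shot.py wrist w8
```

```text
t: 22.8
eef_pos: [0.6381, -0.0298, 0.2525]
ee_rot: [3.141, -0.0, -2.104]
force: [-0.6, -0.2, -1.1]
width: 0.045
```

View pics/w8.png

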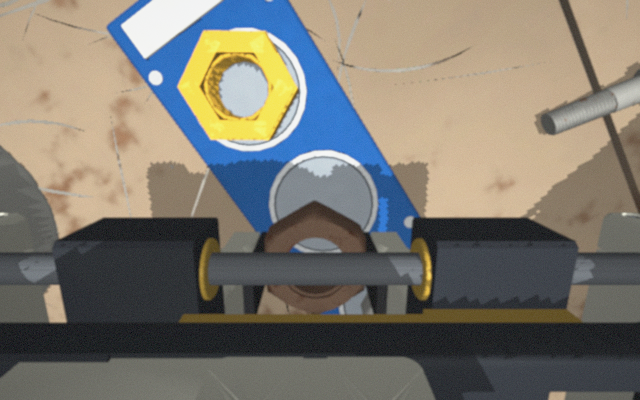

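```bash
python3 wf.py w8 240 86 .055 .029 .015; python3 - <<'E'
from h import *
f=load("w8"); print(atz(f,323,203,.015),atz(f,246,88,.015))
E
```

```text
[ 0.6333 -0.1188] th 40.0 0.0 3489 [0.055 0.053] px [ 0.6313 -0.1185  0.044 ]
[ 0.62901808 -0.03504377  0.015     ] [ 0.63287798 -0.12059669  0.015     ]
```

```bash
python3 -m handwheel '[[-0.5,-0.2,0,0],[-0.4,-0.2,-1.5,0],[0,0,-1.5,0],[0,0,-1.1,0],[0,0,-0.6,0],[0,0,-0.5,0],[0,0,0,0],[0,0,0,0]]' 1 30
```

```text
t: 23.65
eef_pos: [0.6298, -0.0346, 0.201]
ee_rot: [-3.141, 0.0, -2.105]
force: [-0.3, 0.2, -1.8]
width: 0.0449
```

```bash
python3 -m handwheel '[[-0.1,0,-0.2,0],[0,0,-0.1,0],[0,0,0,0],[0,0,0,0]]' 1 30
```

```text
t: 24.05
eef_pos: [0.6285, -0.0346, 0.1978]
ee_rot: [-3.141, 0.0, -2.105]
force: [-0.1, -0.0, -0.2]
width: 0.0445
```

```bash
python3 -m handwheel '[[0,0,0,0],[0,0,0,0],[0,0,0,0],[0,0,1,0],[0,0,2.5,0],[0,0,3.5,0],[0,0,3,0],[-1,-2,0,0],[-1,-4,0,0],[-1,-4,0,0],[-1,-4,0,0],[-1,-4,0,0],[-1,-4,0,0],[-1,-4,0,0],[-1,-3,0,0],[-1,-2,0,0],[0,0,0,0],[0,0,0,0]]' 0.3;  python3 shot.py wrist w9;python3 shot.py top t9; python3 shot.py side s9
```

```text
t: 25.85
eef_pos: [0.5379, -0.3452, 0.2978]
ee_rot: [3.142, 0.0, -2.106]
force: [0.3, 1.3, -0.4]
width: 0.0611
```

View pics/t9.png

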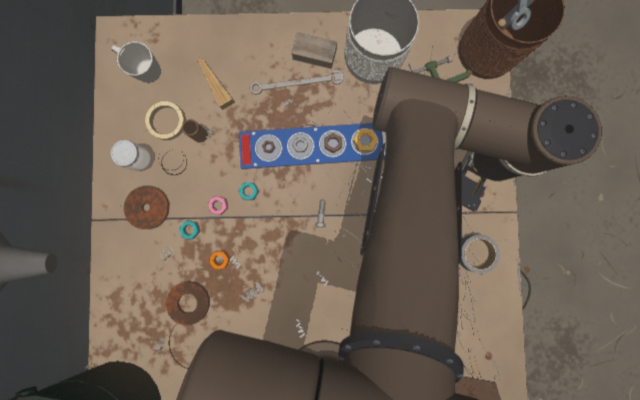

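View pics/s9.png

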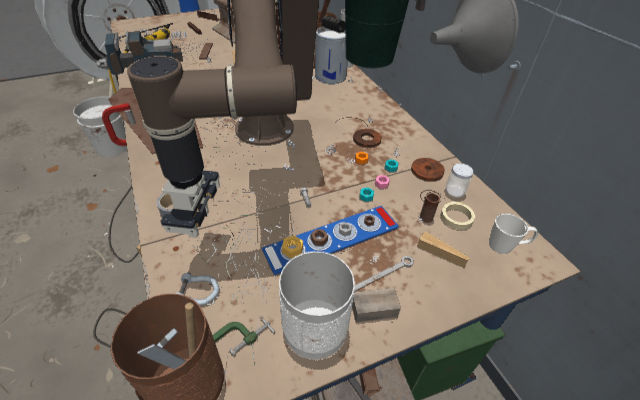

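```bash
for a in "268 147 .03 .016" "300 145 .036 .019" "332 143 .045 .024" "365 141 .055 .029"; do python3 wf.py t9 $a .015; done; python3 - <<'E'
from h import *
f=load("t9"); cv2.imwrite("pics/t9c.png",cv2.resize(f["image"][110:180,230:405,::-1],(800,320),interpolation=cv2.INTER_CUBIC))
P=cloud(f)
for u,v in [(268,147),(300,145),(332,143),(365,141)]:
    w=P[v-9:v+10,u-9:u+10,2]; print(np.percentile(w,[50,80,95]).round(4))
E
```

```text
[0.624  0.1355] th 43.9 0.0 63 [0.03  0.029] px [0.6198 0.1341 0.031 ]
[0.6272 0.0518] th 2.4 0.0 111 [0.035 0.039] px [0.6229 0.0506 0.034 ]
[ 0.63   -0.0341] th 30.9 0.0 176 [0.05  0.045] px [ 0.6256 -0.0326  0.039 ]
[ 0.634  -0.1183] th 0.2 0.004 268 [0.053 0.062] px [ 0.6282 -0.1176  0.044 ]
[0.0154 0.0264 0.0308]
[0.0159 0.0319 0.035 ]
[0.0315 0.0372 0.0395]
[0.0394 0.0431 0.0452]
```

View pics/t9c.png

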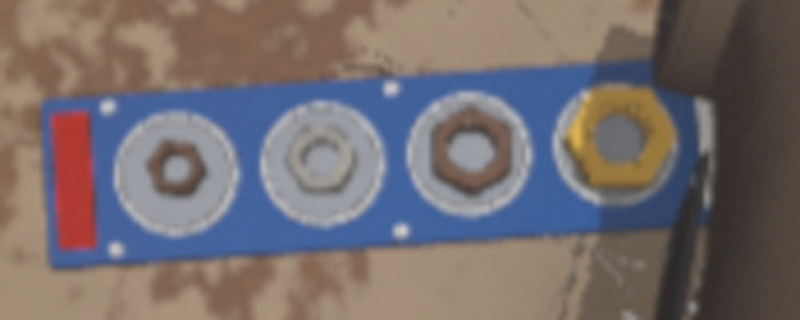

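All four nuts are within about 3 mm of their disc centres, flat at the expected heights, and in the right order. The gripper is clear of everything, so I'm handing in.

```bash
python3 -c "
from station import arm
print(arm.job_done())"
```

```text
the job is handed in; nothing more can be done
None
```

All four nuts are on the board in size order, and I handed the job in at about 26 s of the 90 s allowed; no verdict comes back.

The red strip is at the disc_4 end, so I placed the nuts like this:

| Disc | Nut |
|---|---|
| disc_4 (red end) | M20, dark rusty |
| disc_3 | M24, galvanised |
| disc_2 | M30, brown |
| disc_1 (white end) | M36, brass |

- **Centring:** the last top-camera check put every nut within about 3 mm of its disc centre, against the 12 mm limit. A wrist-camera check of M24 and M36 agreed to within about 2.5 mm. M20 and M30 were only measured from the top camera after placing.
- **Height and flatness:** the tops of the nuts measured about 31, 35, 39 and 45 mm above the bench, which is what they should be lying flat on the discs. I did not measure tilt separately.
- **Release:** the gripper is open, raised and well away from the board.
- **Corrections:** on the way to disc_2 I mistyped the M30 move by about 1 cm in x, and corrected it before lowering. The fit's angle readings for M24 and M36 varied between views. All four grips closed at about the nuts' flat widths.

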